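# Seat a shredder blade on its locating pin and fold the clamp leaf over it

### The arm

A 7-joint arm with a two-finger parallel gripper is mounted at the origin on the work surface. World frame = base frame: x ahead of the robot, y to its left, z up, the work surface at z = 0. Lengths are in m, angles in degrees, forces in N, time in s.
With the tool pointing down it reaches from about 0.425 to 0.875 m from the base axis. Payload 4.7 kg.
Tool frame: the origin (TCP) lies midway between the tips of the shut fingers; the grasp point (between the pads) lies env.grip_point_offset behind it (env.grip_point_offset is the distance from the TCP to the grasp point, in m); z points along the fingers, y is the line along which they close (so a half turn about z gives the same grasp; the last joint's range is limited). The gripper opens to 87 mm and grips with 3 to 60 N. Pads are 19 mm wide; open, the fingers measure 117 mm over their backs; the gripper's body (75 mm by 190 mm) begins 51 mm behind the grasp point.
Start: joints at [-65.77, 18.392, -4.016, 83.108, 1.295, 78.541, -3.26], TCP at [0.258, 0.596, 0.223] pointing down, gripper open.
Joint ranges: [-163.93, 163.93], [-17.29, 119.83], [-79.2, 71.16], [3.27, 140.29], [-89.18, 269.18], [5.43, 117.66], [-154.24, 154.24]. Speed limits (degrees/s): [147.25, 147.25, 180, 180, 180, 180, 180].

### API

Orientations are given as [roll, pitch, yaw] about the fixed x, y, z axes, in that order (R = Rz(yaw) Ry(pitch) Rx(roll)).
In Python, from cell import env gives the robot as it stands.
- The arm moves only by the shell command python3 -m creep 'ROWS' [FORCE]. ROWS is a JSON object of lists of equal length, an entry for each row: "translation": the shift along the tool's x, y, z in units of 0.08 m (1.0 is 0.08 m), a list of three; "turn": the turn, a rotation vector about the tool's x, y, z in units of 180 degrees (1.0 is 180 degrees), a list of three; "grip": the opening, from 0 (shut) to 1 (fully open). In form: {"translation": [[x, y, z], ...], "turn": [[ax, ay, az], ...], "grip": [grip, ...]}. A call has 1 to 5 rows; each row shifts and turns the commanded pose from where the row before left it, along the tool's axes as they then stand; what a row does not reach is not made up. A row lasts 1/8 s, in which the tool goes at most 62.5 mm and 10.7 degrees, less where a joint would pass 70% of its speed; a pose out of reach is approached as far as the arm can. A call with a number of a shift or a turn outside -1 to 1 is refused whole. A call with a gripper value outside its range is refused whole. The fingers move at their own pace and stop on an object; FORCE is the grip in N (left out, the last holds). Time passes only in rows, so rows that do not move let the fingers close. It gives the time, the measured TCP pose, the force, the opening and the grip force at its end, in the units of the state.
- env.get_obs(): the state, without advancing time (a new reading comes with each control period).
- env.read_camera(name): name is "side" or "top" or "wrist"; returns a dict with "frame" (420x560x3 uint8, red, green, blue), "z_map" (420x560 float32, m along the optical axis (not along the pixel's ray), 0 where there is no reading), "K" (3x3 intrinsics, pixels), "rvec" (rotation vector, rad) and "tvec" (3), from world to camera coordinates, as OpenCV has them. Camera axes: x right, y down, z forward; pixel columns grow to the right and rows downward; lengths in m; the calibration is good to about 2 mm. A picture is of the moment at which its call begins.
- env.sign_off(): hands the job in; it is judged then, once.
The state is a dict: "time_s": time; "qpos": joint angles; "joint_velocities": joint speeds; "effort": joint torques, N m; "tool_pos": TCP position; "tool_rot": TCP orientation; "force": force on the tool from outside, world axes, zero at the start; "wrist_torque": the same for the moment, N m; "grip_width": finger opening in m; "grasp_force": force on a finger pad.
Only numpy, scipy, OpenCV 4.12 (cv2) and the standard library are available. Lean on these libraries where they do the work, as an engineer would, in place of code of your own. Each camera call takes 0.05 s, during which the arm holds its last target. There are 200 camera calls.

### The job

Take the garden-shredder blade off the sharpening stone and lay it flat on the bed of the blue sharpening holder, right way up and lengthwise along the bed, with the notch in its edge dropped fully over the brass locating pin. Let go of it, then fold the steel clamp leaf all the way down over the blade. Leave the other things on the bench where they are.

Things in the scene. Friction and masses are not known exactly. Their poses are not given: they have to be found in the camera images.
- blade_center (a point): Loose flat steel blade, 98 mm long (x), 50 wide (y), 5 thick (z up as it lies), 0.12 to 0.25 kg. This point: 45 mm from its square -x end, mid width, mid thickness. Its +x end, 53 mm away, is a pale thin bevel strip 8 mm wide. Grip it across the width, about 12 mm to -x of this point, to keep fingers clear of notch and pin.
- blade_notch (a point): Where the pin belongs in the blade's notch, mid thickness: in the blade's axes 32 mm to +x and 19 mm to +y of blade_center. The notch is a slot open to the +y long edge, 11 mm wide (along x), 13 mm deep (along y).
- stone: Fixed red-brown sharpening stone on which the blade starts. Origin: middle of its underside. Top 30 mm above the bench, 130 mm long (x), 28 wide (y), so the blade overhangs it at both long edges and fingers reach past them; wooden foot 150 x 70 mm, 8 high.
- holder: Fixed sharpening holder. Origin: middle of its underside; x along its bed, y across, z up. Blue base 150 x 76 x 8 mm. Grey bed: flat top 30 mm above the bench, x -70 to +60 mm, y -13 to +13 mm; the blade overhangs both sides, with room there for fingers. Two blue hinge cheeks 44 mm high at x -71 to -59, y 13 to 20 either side.
- bed_middle (a point): Middle of the bed top: holder x = y = 0, z = 30 mm. Beside the bed at y +19 mm stands the fixed upright brass pin, 8 mm thick, top 8 mm above the bed, on a dark carriage 16 x 15 mm whose top is 1 mm below the bed's. The carriage is clamped anywhere with the pin at x +24 to +40 mm: another place every time, NOT reported; look or feel for it.
- leaf_hinge (a point): Middle of the clamp leaf's hinge axis: holder x -65, y 0, z 37 mm; the axis runs along the holder's y. About the blade: seated, its axes lie along the holder's, blade_center at y 0, z 32.5, x = pin's x minus 32 mm. The notch has 1.5 mm play either way along x and 3 mm in y. Where it misses, the blade rides on the pin top, 8 mm high there.
- leaf (a joint): Angle (rad) of the clamp leaf, a steel strip 24 mm wide, 3 thick, reaching 65 mm from its hinge. 0: fully down, level, towards holder +x, 0.5 mm clear of a seated blade, top face 38.5 mm above the bench. 1.57: upright, tip at 102 mm. More: leaning to holder -x. Starts at 1.6 to 1.95. Stiff hinge (0.1 N m friction): stays where left; 2 to 3 N at the tip moves it.
- leaf_tip (a point): Middle of the clamp leaf's free end, 65 mm from the hinge axis.
- fuse_center (a point): Bystander: middle of a loose white ceramic fuse holder, 60 x 22 x 22 mm, between the stone and the holder.
- mallet_center (a point): Bystander: loose mallet, wooden handle along its x, black rubber-tipped head, about 280 mm long, 56 high; this point lies on the handle's axis, 60 mm from the head's middle.
- hinge: Bystander: loose stainless butt hinge lying open, 66 x 70 x 10 mm; origin at the middle of its underside.
- bracket: Bystander: loose cast aluminium angle bracket, 60 x 50 x 70 mm, standing against the green vise; origin at the middle of its underside.
- screw_jar: Bystander: loose glass jar, 64 mm wide, 80 high, at the far edge; origin at the middle of its underside.
- screwdriver_grip (a point): Bystander: loose screwdriver with a red handle lying at the far edge; this point is on its handle.
Things that resemble listed ones, but are neither listed nor needed, are in the scene too. There is more than one size of the holder; the one meant has the size given above. Leave any pink or turquoise look-alike of the part that bears blade_center alone.

How it is judged:
By the outcome, as a careful person would: the job done as asked, in the order asked, and still so for the second after the job is handed in, with the robot touching nothing.
It also fails if it takes over 64 s, if anything falls off the work surface, if the arm or the gripper's body presses on something with over 40 N, if the wrist force passes 120 N, or if a joint passes its speed limit or range.

## Working session

There is one attempt and no reset: what is moved stays moved. The work goes in short steps, Python scripts to look and compute and a shell command to move; the robot and the scene stay as the last step left them, time stands still between calls to the robot, and variables do not carry over. Pictures are saved under pics/ and viewed, at most 12 in all, crops included, and the job is handed in when it is done.

```bash
mkdir -p pics
cat > h.py <<'E'
import numpy as np, cv2, json
from cell import env
from scipy.spatial.transform import Rotation as R
def cam(n):
    c=env.read_camera(n); np.savez(''+n+'.npz',**c); return c
def load(n): return dict(np.load(''+n+'.npz'))
def ray(c,u,v,z):
    Rm=cv2.Rodrigues(np.array(c['rvec'],float))[0]; t=np.array(c['tvec'],float).ravel()
    o=-Rm.T@t; d=Rm.T@np.linalg.solve(c['K'],np.array([u,v,1.])); return o+d*(z-o[2])/d[2]
def cloud(c):
    Rm=cv2.Rodrigues(np.array(c['rvec'],float))[0]; t=np.array(c['tvec'],float).ravel()
    z=c['z_map']; v,u=np.mgrid[:z.shape[0],:z.shape[1]]
    p=np.stack([u,v,np.ones_like(u)],-1)@np.linalg.inv(c['K']).T*z[...,None]
    return (p-t)@Rm
def save(c,n,s=1,box=None):
    f=c['frame'][...,::-1]
    if box: f=f[box[1]:box[3],box[0]:box[2]]
    cv2.imwrite('pics/'+n,cv2.resize(f,None,fx=s,fy=s,interpolation=cv2.INTER_CUBIC))
E
python3 - <<'E'
from h import *
print(env.get_obs(), env.grip_point_offset)
a=cam('top'); b=cam('side')
save(a,'top0.png',1.4); save(b,'side0.png',1.4)
E
```

```text
{'time_s': 0.0, 'qpos': array([-65.77055919,  18.43953419,  -4.01563379,  83.1733566 ,
         1.295898  ,  78.5403594 ,  -3.26112561]), 'joint_velocities': array([ 0.10699362,  0.01335005, -0.06475259, -0.01701906,  0.06492609,
        0.03292665, -0.02838021]), 'effort': array([-1.00512563e-03, -4.91293931e+01, -4.04410483e-01, -3.12529314e+01,
       -6.39267149e-02,  4.32761677e-02,  1.59727069e-04]), 'tool_pos': array([0.25820704, 0.59592669, 0.22146969]), 'tool_rot': array([-1.79892041e+02,  6.49949360e-03,  1.56579431e+02]), 'force': array([-0.56135168, -0.3416508 , -0.06015412]), 'wrist_torque': array([-0.02808749, -0.01592771,  0.00317023]), 'grasp_force': 0.0, 'grip_width': 0.08707383448624428} 0.0187
```

View pics/top0.png

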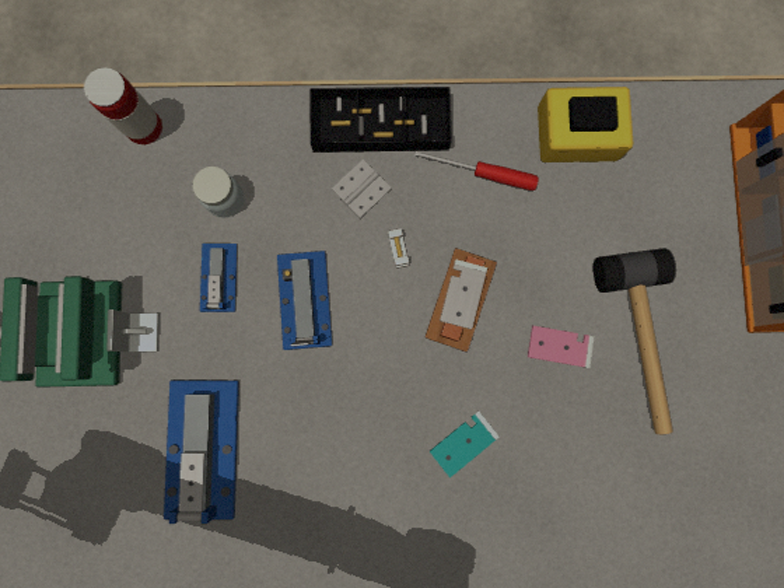

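View pics/side0.png

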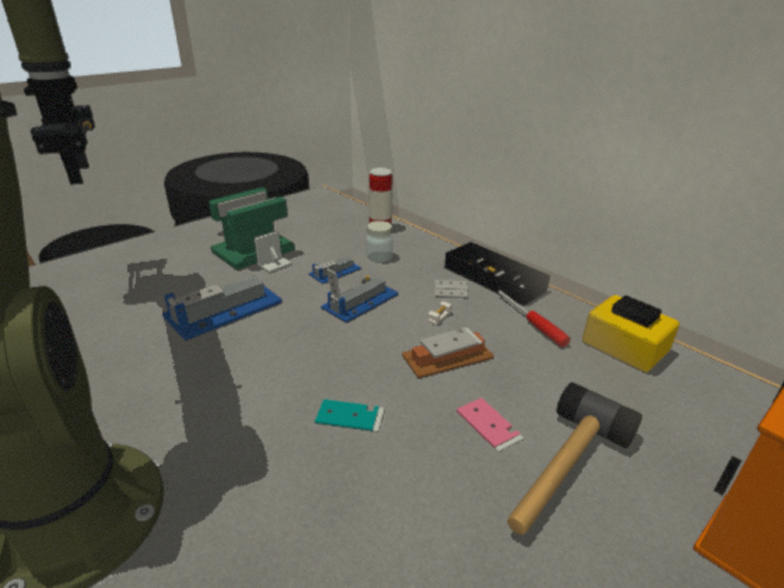

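The top view shows the correct holder in the middle at about (305,300), with its hinge at the bottom and its brass pin near (287,273). The blade is on the stone at about (462,295), bevel at the top and notch at its upper left.

Run:
```python
from h import *
a=load('top'); P=cloud(a); f=a['frame'].astype(int); hsv=cv2.cvtColor(a['frame'],cv2.COLOR_RGB2HSV)
v,u=np.mgrid[:420,:560]
def box(x0,y0,x1,y1): return (u>x0/1.4)&(u<x1/1.4)&(v>y0/1.4)&(v<y1/1.4)
def rect(m,z,n):
    q=np.array([ray(a,uu,vv,z)[:2] for uu,vv in zip(u[m],v[m])],np.float32)
    r=cv2.minAreaRect(q*1000); print(n,m.sum(),r, cv2.boxPoints(r).round(1).tolist())
z=P[...,2]
bl=(hsv[...,0]>95)&(hsv[...,0]<125)&(hsv[...,1]>110)
rect(bl&box(260,235,345,365)&(z<.02),.008,'base')
b=box(420,240,505,360)
rect(b&(z<.016)&(hsv[...,0]<20)&(hsv[...,1]>80),.008,'foot')
m=b&(z>.02)&(hsv[...,1]<60); rect(m,.035,'blade'); print('bladez',np.median(z[m]))
br=(hsv[...,0]>12)&(hsv[...,0]<28)&(hsv[...,1]>130)&box(275,255,300,290)
print('brass',br.sum(),u[br].mean()*1.4,v[br].mean()*1.4,ray(a,u[br].mean(),v[br].mean(),.036),z[br])
t=box(260,235,345,365)&(z>.06); print('leaf top',t.sum(), P[t].mean(0) if t.any() else 0, z[t].max() if t.any() else 0)
save(a,'crop0.png',4,(190,165,365,265))
print(ray(a,0,0,0),ray(a,559,0,0),ray(a,0,419,0))
```

```text
base 1334 ((597.33154296875, 144.93862915039062), (148.95460510253906, 74.99594116210938), 3.7512941360473633) [[520.5999755859375, 177.5], [525.5, 102.5999984741211], [674.0999755859375, 112.4000015258789], [669.2000122070312, 187.1999969482422]]
foot 897 ((593.20947265625, -99.19287109375), (69.56282806396484, 149.90383911132812), 69.53467559814453) [[510.79998779296875, -105.5999984741211], [651.2999877929688, -158.0], [675.5999755859375, -92.80000305175781], [535.0999755859375, -40.400001525878906]]
blade 1060 ((585.607177734375, -102.45587158203125), (164.0689239501953, 118.5766372680664), 2.2841508388519287) [[501.29998779296875, -46.5], [506.0, -165.0], [669.9000244140625, -158.39999389648438], [665.2000122070312, -39.900001525878906]]
bladez 0.03467502924010591
brass 9 287.46666666666664 272.84444444444443 [0.63501128 0.16596561 0.036     ] [0.03818896 0.03905667 0.03454899 0.03794901 0.03889273 0.03716594
 0.03652452 0.03835274 0.03862967]
leaf top 55 [0.51565096 0.1088536  0.32002361] 0.994384335080605
[1.10340482 0.64166036 0.        ] [ 1.08960497 -0.66073333  0.        ] [0.18106668 0.59450732 0.        ]
```

View pics/crop0.png

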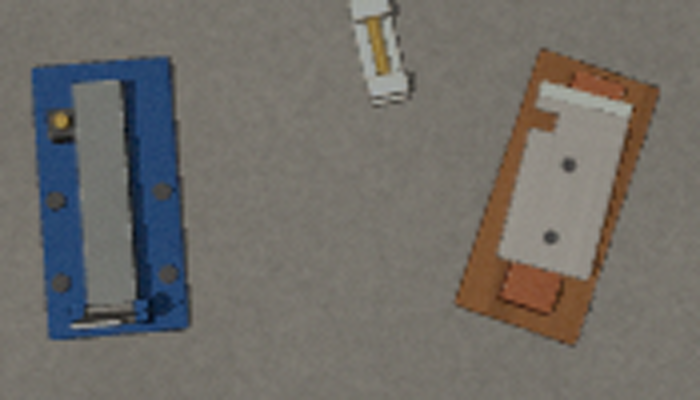

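The crop shows the pin at about (62,122) and the blade's corners at roughly (540,82), (630,112), (587,278) and (498,255). The leaf stands edge-on near the bottom end of the holder.

```bash
cat >> h.py <<'E'
def go(x,y,z,yaw):
    o=env.get_obs(); T=R.from_euler('xyz',o['tool_rot'],degrees=True)
    d=T.inv().apply(np.array([x,y,z])-o['tool_pos'])
    w=(T.inv()*R.from_euler('xyz',[180,0,yaw],degrees=True)).as_rotvec()
    print('now',o['tool_pos'].round(4),o['tool_rot'].round(2),'need trans',(d/.08).round(3),'turn',(w/np.pi).round(4))
def blade(c,cx,cy):
    P=cloud(c);hsv=cv2.cvtColor(c['frame'],cv2.COLOR_RGB2HSV)
    m=((np.hypot(P[...,0]-cx,P[...,1]-cy)<.075)&(P[...,2]>.025)&(P[...,2]<.045)&(hsv[...,1]<70)).astype(np.uint8)
    m=cv2.morphologyEx(m,cv2.MORPH_OPEN,np.ones((3,3)))
    k=max(cv2.findContours(m,0,2)[0],key=cv2.contourArea)[:,0]
    q=np.array([ray(c,u,v,.035)[:2] for u,v in k],np.float32)*1000
    r=cv2.minAreaRect(q); b=cv2.boxPoints(r); print('blade rect',r)
    (x,y),(w,h),an=r; yaw=an if w>h else an-90
    L=max(w,h); d=np.array([np.cos(np.radians(yaw)),np.sin(np.radians(yaw))])
    ctr=np.array([x,y])-4*d; print('center',ctr,'yaw',yaw,'grip',ctr-12*d)
    return (ctr-12*d)/1000,yaw
E
python3 - <<'E'
from h import *
g,y=blade(load('top'),.60,-.107)
go(g[0],g[1],.2,180+y)
E
```

```text
blade rect ((598.4021606445312, -100.0622329711914), (50.063289642333984, 97.8703842163086), 73.55149841308594)
center [594.56586214 -98.92961926] yaw -16.448501586914062 grip [583.05696664 -95.53177814]
now [0.2582 0.596  0.2216] [-179.9     0.    156.58] need trans [-7.162 -6.318  0.281] turn [-0.0005 -0.     -0.0387]
```

```bash
Z='[0,0,0]'
python3 -m creep '{"translation":[[-0.5,-0.44,0],[-0.5,-0.44,0],[-0.5,-0.44,0],[-0.5,-0.44,0],[-0.5,-0.44,0]],"turn":[[0,0,0],[0,0,0],[0,0,0],[0,0,0],[0,0,0]],"grip":[1,1,1,1,1]}' 40
python3 -m creep '{"translation":[[-0.5,-0.44,0],[-0.5,-0.44,0],[-0.5,-0.44,0],[-0.5,-0.44,0],[-0.5,-0.44,0]],"turn":[[0,0,0],[0,0,0],[0,0,0],[0,0,0],[0,0,0]],"grip":[1,1,1,1,1]}'
python3 -m creep '{"translation":[[-0.5,-0.44,0],[-0.5,-0.44,0],[-0.5,-0.44,0],[-0.5,-0.44,0],[0,0,0]],"turn":[[0,0,0],[0,0,0],[0,0,0],[0,0,-0.0387],[0,0,0]],"grip":[1,1,1,1,1]}'
python3 - <<'E'
from h import *
c=cam('wrist'); save(c,'w1.png',1.2)
go(.5831,-.0955,.2,163.55)
g,y=blade(c,.595,-.099); go(g[0],g[1],.0138,180+y)
E
```

```text
time_s: 0.72
tool_pos: [0.3724, 0.3536, 0.2222]
tool_rot: [-180.0, -0.0, 156.6]
force: [0.3, 1.2, -0.1]
grip_width: 0.0871
grasp_force: 0.0
time_s: 1.35
tool_pos: [0.4858, 0.1128, 0.2224]
tool_rot: [180.0, -0.0, 156.6]
force: [0.3, -0.2, 0.5]
grip_width: 0.0872
grasp_force: 0.0
time_s: 1.98
tool_pos: [0.5764, -0.084, 0.2221]
tool_rot: [-179.8, 0.0, 163.1]
force: [-0.3, 0.8, -0.8]
grip_width: 0.087
grasp_force: 0.0
now [ 0.5761 -0.0806  0.2219] [-1.7993e+02 -6.0000e-02  1.6326e+02] need trans [-0.138 -0.153  0.274] turn [-0.0004 -0.0003 -0.0016]
blade rect ((596.0784301757812, -101.7380599975586), (49.08391571044922, 96.52644348144531), 73.78182983398438)
center [ 592.23760953 -100.62087748] yaw -16.218170166015625 grip [580.7151476  -97.26932993]
now [ 0.5761 -0.0806  0.2219] [-1.7993e+02 -6.0000e-02  1.6326e+02] need trans [-0.118 -0.18   2.601] turn [-0.0004 -0.0003 -0.0029]
```

View pics/w1.png

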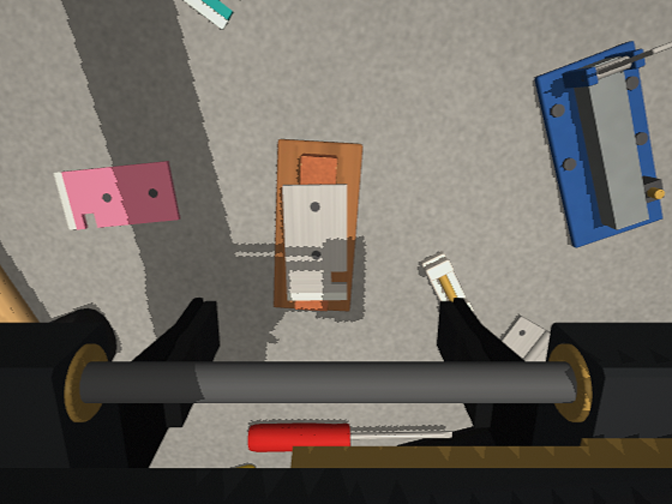

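The wrist view shows the blade on the stone at about (316,243), notch at its lower right and bevel nearest the gripper. Both cameras agree to within about 2 mm, so I'm descending.

```bash
python3 -m creep '{"translation":[[-0.13,-0.167,0.5],[0,0,0.5],[0,0,0.5],[0,0,0.5],[0,0,0.5]],"turn":[[0,0,-0.002],[0,0,0],[0,0,0],[0,0,0],[0,0,0]],"grip":[1,1,1,1,1]}'
python3 -m creep '{"translation":[[0,0,0.09],[0,0,0],[0,0,0],[0,0,0],[0,0,0]],"turn":[[0,0,0],[0,0,0],[0,0,0],[0,0,0],[0,0,0]],"grip":[1,0.4,0.4,0.4,0.4]}' 40
python3 -m creep '{"translation":[[0,0,0],[0,0,0],[0,0,0]],"turn":[[0,0,0],[0,0,0],[0,0,0]],"grip":[0.4,0.4,0.4]}' 40
```

```text
time_s: 2.65
tool_pos: [0.5822, -0.0914, 0.0212]
tool_rot: [179.9, -0.0, 164.0]
force: [0.1, -0.3, -0.0]
grip_width: 0.0867
grasp_force: 0.0
time_s: 3.28
tool_pos: [0.5832, -0.0942, 0.0163]
tool_rot: [180.0, 0.1, 163.9]
force: [0.0, -0.9, 0.9]
grip_width: 0.055
grasp_force: 0.7
time_s: 3.65
tool_pos: [0.5829, -0.0947, 0.016]
tool_rot: [-180.0, 0.0, 163.9]
force: [-0.7, -2.6, 5.7]
grip_width: 0.0489
grasp_force: 40.0
```

```bash
python3 -m creep '{"translation":[[0,0,-0.1],[0,0,-0.3],[0,0,-0.4],[0,0,-0.4],[0,0,0]],"turn":[[0,0,0],[0,0,0],[0,0,0],[0,0,0],[0,0,0]],"grip":[0.4,0.4,0.4,0.4,0.4]}' 45
python3 - <<'E'
from h import *
c=cam('wrist'); save(c,'w2.png',1.2)
o=env.get_obs(); print(o['tool_pos'],o['grip_width'],o['grasp_force'],o['force'])
h=np.array([597.3,144.9])/1000; y=np.radians(3.75); ex=np.array([np.cos(y),np.sin(y)])
p=h+ex*(.039-.032-.012); print(p); go(p[0],p[1],.11,183.75)
E
```

```text
time_s: 4.28
tool_pos: [0.5844, -0.094, 0.1137]
tool_rot: [179.9, 0.3, 163.9]
force: [0.2, -0.1, -1.6]
grip_width: 0.049
grasp_force: 45.0
[ 0.58299791 -0.09370602  0.11180371] 0.04903675682713318 44.96696412563324 [-0.26870953  0.21844216 -2.56823787]
[0.59231071 0.14457298]
now [ 0.583  -0.0937  0.1118] [1.7994e+02 8.0000e-02 1.6393e+02] need trans [0.713 2.894 0.025] turn [ 0.0002  0.0005 -0.1101]
```

View pics/w2.png

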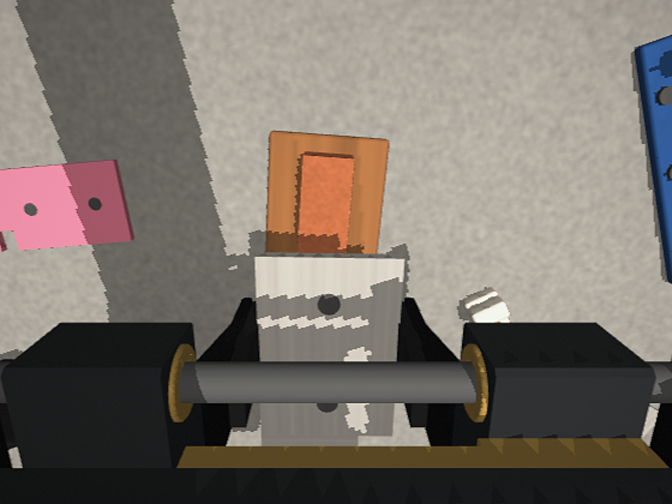

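The blade is held level and square: its rear edge is at row ~257, running from column 255 to 405. I'll go partway to the holder and look at the pin with the same camera.

```bash
python3 - <<'E'
from h import *
c=load('wrist'); o=env.get_obs(); P=cloud(c); T=R.from_euler('xyz',o['tool_rot'],degrees=True)
q=T.inv().apply((P-o['tool_pos']).reshape(-1,3)).reshape(P.shape)*1000
v,u=np.mgrid[:420,:560]
for uu in (225,250,275,300,325):
    col=[(vv,q[vv,uu]) for vv in range(190,290) if abs(q[vv,uu,2]+21)<12]
    print(uu,col[0][0],col[0][1].round(1),col[-1][1].round(1))
for vv in (225,235,250,260):
    r=[q[vv,uu] for uu in range(180,370) if abs(q[vv,uu,2]+21)<5 and abs(q[vv,uu,1])<27]; print(vv,r[0].round(1),r[-1].round(1))
E
python3 -m creep '{"translation":[[0.23,0.4,-0.37],[0.23,0.4,-0.37],[0.1,0.45,-0.37],[0,0,0],[0,0,0]],"turn":[[0,0,-0.037],[0,0,-0.037],[0,0,-0.036],[0,0,0],[0,0,0]],"grip":[0.4,0.4,0.4,0.4,0.4]}' 45
python3 - <<'E'
from h import *
c=cam('wrist'); save(c,'w3.png',1.2); o=env.get_obs(); print(o['tool_pos'],o['tool_rot'],o['grip_width'])
E
```

```text
225 210 [ 32.4 -20.1 -17. ] [ -2.3 -21.1 -20. ]
250 211 [ 32.1  -9.9 -17.4] [ -1.5 -10.2 -21.6]
275 211 [ 32.    0.4 -16.9] [ -2.1   0.4 -20.4]
300 211 [ 31.9  10.7 -16.8] [ -1.2  11.  -22. ]
325 212 [ 31.9  20.8 -18. ] [ -0.6  21.6 -22.3]
225 [ 27.1 -24.8 -20.5] [ 26.9  25.3 -19.9]
235 [ 22.8 -24.6 -20.5] [ 23.6  24.6 -22.5]
250 [ 16.1 -24.9 -20.4] [ 16.8  24.6 -22. ]
260 [ 11.8 -25.  -21. ] [ 12.2  24.5 -21.8]
time_s: 4.95
tool_pos: [0.5536, 0.0123, 0.1984]
tool_rot: [-180.0, -0.2, -176.3]
force: [0.3, -0.0, -2.8]
grip_width: 0.0492
grasp_force: 45.0
[0.55356675 0.01157404 0.19823399] [-179.94796145   -0.1841486  -176.39218965] 0.049316938026954235
```

View pics/w3.png

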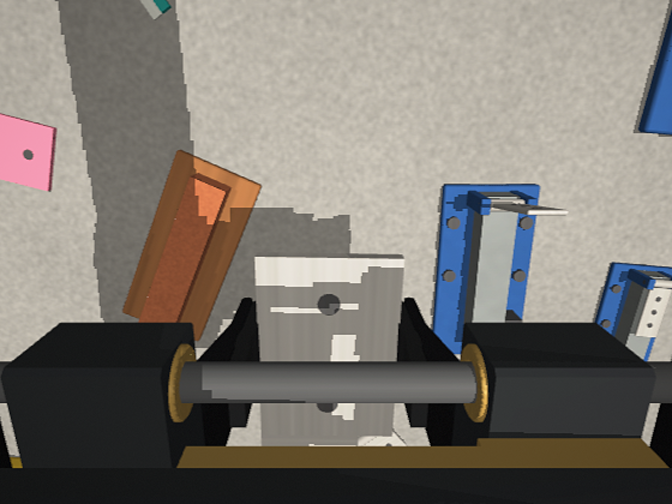

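The carriage just shows at (513,316), and the pin is hidden by the gripper body. Shifting the tool 60 mm forward should bring it into view.

```bash
python3 -m creep '{"translation":[[-0.45,0,0],[-0.45,0,0],[0,0,0],[0,0,0]],"turn":[[0,0,0],[0,0,0],[0,0,0],[0,0,0]],"grip":[0.4,0.4,0.4,0.4]}' 45
python3 - <<'E'
from h import *
c=cam('wrist'); save(c,'w4.png',4,(320,60,480,210)); o=env.get_obs(); print(o['tool_pos'],o['tool_rot'],o['grip_width'])
hsv=cv2.cvtColor(c['frame'],cv2.COLOR_RGB2HSV); P=cloud(c); z=P[...,2]; v,u=np.mgrid[:420,:560]
H=np.hypot(P[...,0]-.597,P[...,1]-.145)<.1
m=(hsv[...,0]>12)&(hsv[...,0]<30)&(hsv[...,1]>120)&(u>330)&(u<480)&(v<290)&H
print('brass',m.sum(),(u[m].mean(),v[m].mean()) if m.any() else 0)
t=m&(z>.036); print(t.sum(),u[t].mean(),v[t].mean(),ray(c,u[t].mean(),v[t].mean(),.038),np.median(P[t],0))
b=(hsv[...,0]>95)&(hsv[...,0]<125)&(hsv[...,1]>110)&H&(z<.02)
q=np.array([ray(c,a,d,.008)[:2] for a,d in zip(u[b],v[b])],np.float32)*1000
r=cv2.minAreaRect(q); print(b.sum(),r)
E
```

```text
time_s: 5.5
tool_pos: [0.6254, 0.0159, 0.1985]
tool_rot: [-179.9, -0.2, -176.4]
force: [-0.4, 0.3, -1.2]
grip_width: 0.0488
grasp_force: 45.0
[0.62533352 0.01612122 0.19908527] [-1.79976437e+02 -1.36468447e-01 -1.76398222e+02] 0.0488569357854568
brass 90 (np.float64(437.4555555555556), np.float64(204.5))
58 439.0689655172414 205.4655172413793 [0.63319347 0.16467814 0.038     ] [0.63335271 0.16460175 0.03811014]
5986 ((595.5426025390625, 142.43609619140625), (147.4256134033203, 75.74606323242188), 3.7093915939331055)
```

View pics/w4.png

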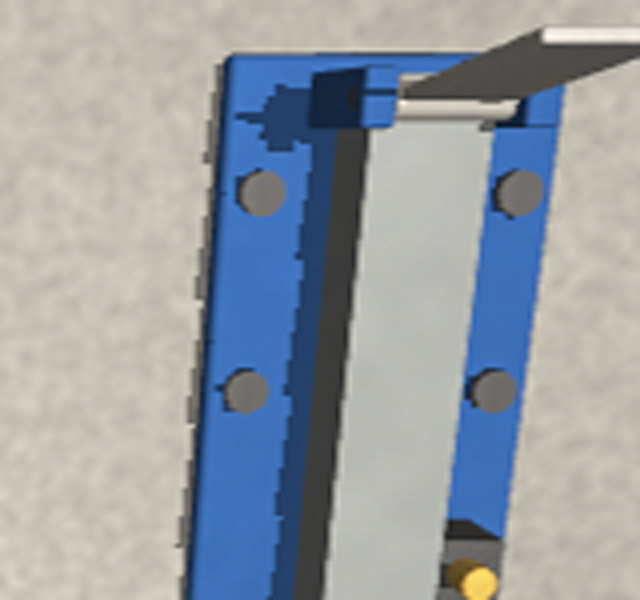

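The brass pin's top is clearly visible at crop (478,582), and the leaf leans back to the upper right. Next I'm computing the blade's rear edge in the tool frame and the approach.

Run:
```python
from h import *
c=load('wrist'); o=env.get_obs(); T=R.from_euler('xyz',o['tool_rot'],degrees=True); p=o['tool_pos']
Rm=cv2.Rodrigues(np.array(c['rvec'],float))[0]; cp=-Rm.T@np.array(c['tvec'],float).ravel()
print('cam in tool',T.inv().apply(cp-p)*1000, 'axis',T.inv().apply(Rm[2]))
g=cv2.cvtColor(c['frame'],cv2.COLOR_RGB2GRAY).astype(float)
for uu in (225,250,275,300,325):
    e=np.diff(g[200:225,uu-3:uu+4].mean(1)); i=np.abs(e).argmax()+200.5+.0
    for dep in (-.0205,-.0155):
        print(uu,i,dep,(T.inv().apply(ray(c,uu,i,p[2]-dep)-p)*1000).round(1))
P=cloud(c); q=T.inv().apply((P-p).reshape(-1,3)).reshape(P.shape)*1000
print(np.median(q[222:240,240:320,2]),np.median(q[265:285,240:320,2]), g[205:218,275])
go(.5897,.1428,.11,183.73)
```

```text
cam in tool [  80.66108162   -0.73162554 -161.93721505] axis [-2.93713156e-01 -8.61435046e-04  9.55893216e-01]
225 213.5 -0.0205 [ 34.3 -19.9 -20.4]
225 213.5 -0.0155 [ 32.7 -20.6 -15.4]
250 213.5 -0.0205 [ 34.3 -10.  -20.4]
250 213.5 -0.0155 [ 32.7 -10.3 -15.4]
275 214.5 -0.0205 [ 33.9  -0.1 -20.4]
275 214.5 -0.0155 [ 32.2  -0.1 -15.4]
300 214.5 -0.0205 [ 33.9   9.8 -20.4]
300 214.5 -0.0155 [ 32.2  10.2 -15.4]
325 215.5 -0.0205 [ 33.5  19.7 -20.4]
325 215.5 -0.0155 [ 31.8  20.4 -15.4]
-18.75171321565876 -18.632361048090065 [114. 114. 115. 118. 119. 119. 113. 113. 110. 102. 239. 234. 231.]
now [0.6253 0.0161 0.1991] [-1.7998e+02 -1.4000e-01 -1.7640e+02] need trans [0.342 1.609 1.114] turn [-0.0001 -0.0008 -0.0007]
```

```bash
python3 -m creep '{"translation":[[0.1,0.45,0],[0.1,0.45,0],[0.1,0.45,0],[0.025,0.259,0.3],[0,0,0.5]],"turn":[[0,0,0],[0,0,0],[0,0,0],[0,0,0],[0,0,0]],"grip":[0.4,0.4,0.4,0.4,0.4]}' 45
python3 -m creep '{"translation":[[0,0,0.5],[0,0,0.5],[0,0,0],[0,0,0],[0,0,0]],"turn":[[0,0,0],[0,0,0],[0,0,0],[0,0,0],[0,0,0]],"grip":[0.4,0.4,0.4,0.4,0.4]}' 45
python3 - <<'E'
from h import *
go(.5911,.1429,.016,183.73)
E
```

```text
time_s: 6.18
tool_pos: [0.5921, 0.1472, 0.1373]
tool_rot: [179.8, 0.2, -176.1]
force: [0.2, -0.0, -2.9]
grip_width: 0.049
grasp_force: 45.0
time_s: 6.8
tool_pos: [0.5938, 0.1444, 0.0586]
tool_rot: [179.9, 0.2, -176.3]
force: [-0.4, -0.1, -2.1]
grip_width: 0.0495
grasp_force: 45.0
now [0.5938 0.1444 0.0586] [ 179.93    0.22 -176.31] need trans [ 0.037 -0.017  0.533] turn [ 0.0004  0.0012 -0.0002]
```

```bash
python3 -m creep '{"translation":[[0.034,-0.018,0.1],[0,0,0.15],[0,0,0.12],[0,0,0],[0,0,0]],"turn":[[0,0,0],[0,0,0],[0,0,0],[0,0,0],[0,0,0]],"grip":[0.4,0.4,0.4,0.4,0.4]}' 45
python3 - <<'E'
from h import *
a=[env.get_obs() for _ in range(1)]
go(.5911,.1429,.016,183.73)
s=cam('side'); t=cam('top')
i=s['frame'][170:240,215:295]; j=t['frame'][170:255,180:260]
k=np.hstack([cv2.resize(i,(400,350),interpolation=2),cv2.resize(j,(400,350),interpolation=2)])
cv2.imwrite('pics/st.png',k[...,::-1])
E
```

```text
time_s: 7.42
tool_pos: [0.5897, 0.1425, 0.0265]
tool_rot: [-180.0, -0.0, -176.3]
force: [0.7, 0.3, -2.6]
grip_width: 0.0491
grasp_force: 45.0
now [0.5897 0.1425 0.0265] [-179.99   -0.   -176.3 ] need trans [-0.018  0.004  0.131] turn [-0.     -0.     -0.0002]
```

View pics/st.png

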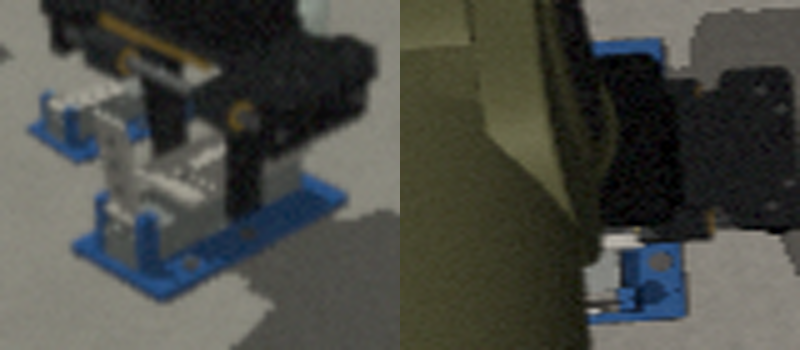

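Neither view shows the pin because the gripper covers it, so I'm going down slowly by force.

```bash
python3 -m creep '{"translation":[[-0.015,0,0.04],[0,0,0.02],[0,0,0],[0,0,0]],"turn":[[0,0,0],[0,0,0],[0,0,0],[0,0,0]],"grip":[0.4,0.4,0.4,0.4]}' 45
python3 -m creep '{"translation":[[0,0,0.03],[0,0,0],[0,0,0]],"turn":[[0,0,0],[0,0,0],[0,0,0]],"grip":[0.4,0.4,0.4]}' 45
```

```text
time_s: 8.02
tool_pos: [0.5908, 0.1426, 0.0218]
tool_rot: [180.0, 0.0, -176.3]
force: [-0.1, -0.1, -1.8]
grip_width: 0.0492
grasp_force: 45.0
time_s: 8.4
tool_pos: [0.5908, 0.1426, 0.0193]
tool_rot: [180.0, 0.0, -176.3]
force: [-0.3, 0.1, -1.4]
grip_width: 0.049
grasp_force: 45.0
```

```bash
python3 -m creep '{"translation":[[0,0,0.025],[0,0,0],[0,0,0]],"turn":[[0,0,0],[0,0,0],[0,0,0]],"grip":[0.4,0.4,0.4]}' 45
python3 -m creep '{"translation":[[0,0,0.015],[0,0,0],[0,0,0]],"turn":[[0,0,0],[0,0,0],[0,0,0]],"grip":[0.4,0.4,0.4]}' 45
```

```text
time_s: 8.78
tool_pos: [0.5908, 0.1426, 0.0174]
tool_rot: [-180.0, 0.0, -176.3]
force: [-0.1, -1.1, -1.6]
grip_width: 0.0492
grasp_force: 45.0
time_s: 9.15
tool_pos: [0.5909, 0.1426, 0.0162]
tool_rot: [180.0, 0.0, -176.3]
force: [-0.4, 0.4, -1.8]
grip_width: 0.0489
grasp_force: 45.0
```

```bash
python3 -m creep '{"translation":[[0,0,0.012],[0,0,0],[0,0,0]],"turn":[[0,0,0],[0,0,0],[0,0,0]],"grip":[0.4,0.4,0.4]}' 45
python3 -m creep '{"translation":[[0,0,0.012],[0,0,0],[0,0,0]],"turn":[[0,0,0],[0,0,0],[0,0,0]],"grip":[0.4,0.4,0.4]}' 45
```

```text
time_s: 9.52
tool_pos: [0.5909, 0.1426, 0.0161]
tool_rot: [180.0, 0.0, -176.3]
force: [-2.4, 0.3, 5.1]
grip_width: 0.0493
grasp_force: 45.0
time_s: 9.9
tool_pos: [0.5909, 0.1427, 0.016]
tool_rot: [180.0, 0.0, -176.3]
force: [-4.7, 0.0, 11.2]
grip_width: 0.0493
grasp_force: 45.0
```

The blade makes contact at the same height as on the stone, so it's flat on the bed and hasn't ridden up on the pin. I'm releasing and lifting.

```bash
python3 -m creep '{"translation":[[0,0,-0.015],[0,0,0],[0,0,0],[0,0,0],[0,0,0]],"turn":[[0,0,0],[0,0,0],[0,0,0],[0,0,0],[0,0,0]],"grip":[0.5,0.7,0.9,0.95,0.95]}'
python3 -m creep '{"translation":[[0,0,-0.3],[0,0,-0.5],[0,0,-0.6],[0,0,-0.6],[-0.4,0,-0.4]],"turn":[[0,0,0],[0,0,0],[0,0,0],[0,0,0],[0,0,0]],"grip":[0.95,0.95,0.95,0.95,0.95]}'
python3 -m creep '{"translation":[[-0.5,0,0],[-0.4,0,0],[0,0,0]],"turn":[[0,0,0],[0,0,0],[0,0,0]],"grip":[0.5,0,0]}'
python3 - <<'E'
from h import *
c=cam('wrist'); save(c,'w5.png',1.4); o=env.get_obs(); print(o['tool_pos'],o['tool_rot'])
g,y=blade(c,.60,.145)
P=cloud(c);H=np.hypot(P[...,0]-.52,P[...,1]-.14)<.06;m=H&(P[...,2]>.05)&(P[...,2]<.15); print(m.sum(),P[m].max(0),P[m].min(0))
E
```

```text
time_s: 10.52
tool_pos: [0.5908, 0.1426, 0.0152]
tool_rot: [-180.0, -0.0, -176.3]
force: [-0.9, -0.4, -0.8]
grip_width: 0.0788
grasp_force: 0.0
time_s: 11.15
tool_pos: [0.6227, 0.1451, 0.2108]
tool_rot: [179.9, 0.1, -176.3]
force: [0.8, 0.1, -1.0]
grip_width: 0.0828
grasp_force: 0.0
time_s: 11.52
tool_pos: [0.6958, 0.1489, 0.206]
tool_rot: [-179.9, -0.0, -176.3]
force: [0.1, -0.5, 0.0]
grip_width: 0.0608
grasp_force: 0.0
[0.69467933 0.14893748 0.20630755] [-1.79947098e+02 -8.29081768e-02 -1.76322400e+02]
blade rect ((600.4815673828125, 144.2225341796875), (108.47772216796875, 53.96178436279297), 3.6494228839874268)
center [596.4896786  143.96792864] yaw 3.6494228839874268 grip [584.51401227 143.204112  ]Traceback (most recent call last):
  File "<stdin>", line 4, in <module>
    return umr_maximum(a, axis, None, out, keepdims, initial, where)
ValueError: zero-size array to reduction operation maximum which has no identity
```

View pics/w5.png

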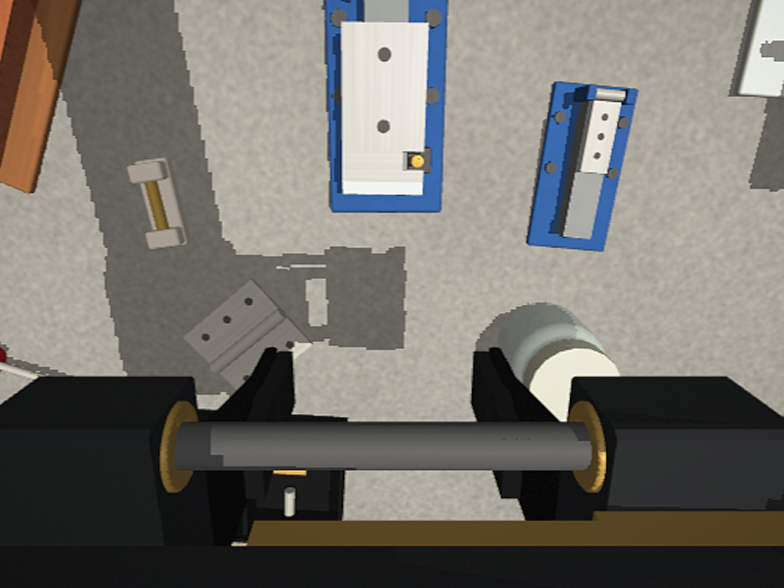

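The notch sits around the brass pin at (417,161) and the blade is straight along the bed. Now I'm taking the shut gripper behind the leaf.

```bash
python3 -m creep '{"translation":[[0.53,0,0],[0.53,0,0],[0.53,0,0],[0.53,0,0],[0.53,0,0]],"turn":[[0,0,0],[0,0,0],[0,0,0],[0,0,0],[0,0,0]],"grip":[0,0,0,0,0]}' 30
python3 -m creep '{"translation":[[0.03,0,0],[0,0,0.5],[0,0,0.5],[0,0,0.5],[0,0,0]],"turn":[[0,0,0],[0,0,0],[0,0,0],[0,0,0],[0,0,0]],"grip":[0,0,0,0,0]}'
python3 - <<'E'
from h import *
s=cam('side'); save(s,'s3.png',6,(200,165,300,260)); o=env.get_obs(); print(o['tool_pos'],o['tool_rot'],o['grip_width'],o['force'])
y=np.radians(3.7); d=o['tool_pos'][:2]-[.5954,.1432]; print('holder xy',d[0]*np.cos(y)+d[1]*np.sin(y),-d[0]*np.sin(y)+d[1]*np.cos(y))
E
```

```text
time_s: 12.2
tool_pos: [0.4805, 0.1354, 0.2075]
tool_rot: [180.0, 0.0, -176.3]
force: [0.5, -0.1, 0.2]
grip_width: 0.0066
grasp_force: 0.0
time_s: 12.82
tool_pos: [0.4783, 0.1344, 0.085]
tool_rot: [-179.9, -0.3, -176.3]
force: [-0.1, -0.7, 0.2]
grip_width: 0.0002
grasp_force: 0.0
[0.48013312 0.13501151 0.08710886] [-1.79944888e+02 -9.78726743e-02 -1.76310628e+02] 0.0004883489823098635 [ 0.20954024  0.1265086  -0.10497621]
holder xy -0.11555504016313754 -0.0007329819946035078
```

View pics/s3.png

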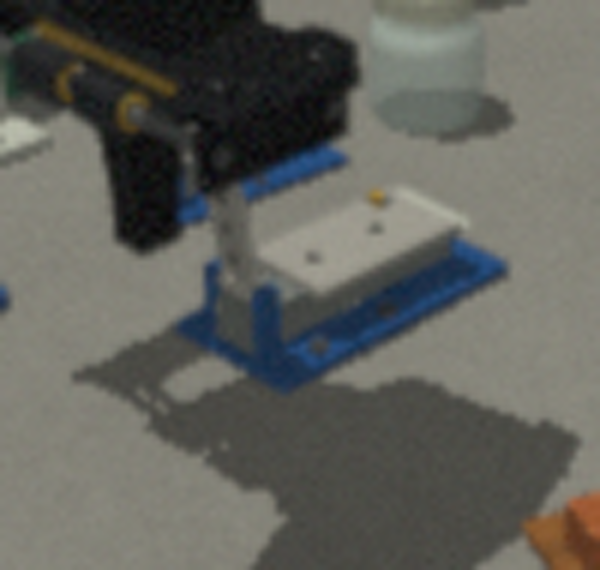

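The finger is behind the upright leaf, and the blade lies flat with the pin showing at (377,197). Pushing forward.

```bash
python3 -m creep '{"translation":[[-0.2,0,0],[-0.2,0,0],[-0.1,0,0],[-0.1,0,0]],"turn":[[0,0,0],[0,0,0],[0,0,0],[0,0,0]],"grip":[0,0,0,0]}'
python3 -m creep '{"translation":[[-0.1,0,0],[-0.1,0,0],[0,0,0]],"turn":[[0,0,0],[0,0,0],[0,0,0]],"grip":[0,0,0]}'
```

```text
time_s: 13.38
tool_pos: [0.529, 0.1387, 0.0876]
tool_rot: [180.0, -0.0, -176.3]
force: [-2.3, 1.0, -0.1]
grip_width: 0.0006
grasp_force: 1.0
time_s: 13.75
tool_pos: [0.5454, 0.1394, 0.0874]
tool_rot: [-180.0, 0.1, -176.3]
force: [-0.2, -0.3, -0.0]
grip_width: 0.0005
grasp_force: 0.1
```

```bash
python3 -m creep '{"translation":[[-0.15,0,0.1],[0,0,0.06],[-0.1,0,0.14],[0,0,0]],"turn":[[0,0,0],[0,0,0],[0,0,0],[0,0,0]],"grip":[0,0,0,0]}'
python3 -m creep '{"translation":[[-0.06,0,0.1],[0,0,0.055],[-0.025,0,0.08],[0,0,0]],"turn":[[0,0,0],[0,0,0],[0,0,0],[0,0,0]],"grip":[0,0,0,0]}'
```

```text
time_s: 14.25
tool_pos: [0.5644, 0.1407, 0.0623]
tool_rot: [-180.0, -0.1, -176.3]
force: [-0.5, 0.5, 0.3]
grip_width: 0.0004
grasp_force: 0.0
time_s: 14.75
tool_pos: [0.571, 0.1412, 0.044]
tool_rot: [-180.0, -0.0, -176.3]
force: [-0.8, 0.3, 0.1]
grip_width: 0.0006
grasp_force: 0.0
```

```bash
python3 -m creep '{"translation":[[0,0,0.04],[0,0,0.02],[0,0,0]],"turn":[[0,0,0],[0,0,0],[0,0,0]],"grip":[0,0,0]}'
python3 -m creep '{"translation":[[0,0,0.02],[0,0,0],[0,0,0]],"turn":[[0,0,0],[0,0,0],[0,0,0]],"grip":[0,0,0]}'
```

```text
time_s: 15.12
tool_pos: [0.5713, 0.1413, 0.0399]
tool_rot: [180.0, 0.0, -176.3]
force: [0.7, 0.2, -0.2]
grip_width: 0.001
grasp_force: 0.3
time_s: 15.5
tool_pos: [0.5714, 0.1413, 0.0389]
tool_rot: [180.0, 0.0, -176.3]
force: [-0.9, -0.8, 5.1]
grip_width: 0.0006
grasp_force: 2.7
```

Contact is at the expected 38.5 mm height. One more light press, then I lift and look.

```bash
python3 -m creep '{"translation":[[0,0,0.015],[0,0,0],[0,0,0]],"turn":[[0,0,0],[0,0,0],[0,0,0]],"grip":[0,0,0]}'
python3 -m creep '{"translation":[[0,0,-0.3],[0,0,-0.5],[0,0,-0.6],[-0.5,0,-0.6],[-0.5,0,0]],"turn":[[0,0,0],[0,0,0],[0,0,0],[0,0,0],[0,0,0]],"grip":[0,0,0,0,0]}'
python3 -m creep '{"translation":[[-0.4,0,0],[0,0,0],[0,0,0]],"turn":[[0,0,0],[0,0,0],[0,0,0]],"grip":[0,0,0]}'
python3 - <<'E'
from h import *
s=cam('side'); c=cam('wrist')
k=np.hstack([cv2.resize(s['frame'][165:260,200:300],(400,380),interpolation=2),cv2.resize(c['frame'][0:200,180:380],(400,380),interpolation=2)])
cv2.imwrite('pics/fin.png',k[...,::-1]); print(env.get_obs()['tool_pos'])
P=cloud(c); h=P-[.5954,.1432,0]; y=np.radians(3.7)
hx=h[...,0]*np.cos(y)+h[...,1]*np.sin(y); hy=-h[...,0]*np.sin(y)+h[...,1]*np.cos(y)
for x in (-.05,-.04,-.03,-.02,-.01,-.004): 
    m=(abs(hx-x)<.003)&(abs(hy)<.008); print(x,m.sum(),np.median(P[m][:,2]) if m.any() else 0)
m=(abs(hx-.03)<.01)&(abs(hy)<.008); print('blade',np.median(P[m][:,2]))
E
```

```text
time_s: 15.88
tool_pos: [0.5714, 0.1413, 0.0387]
tool_rot: [180.0, 0.0, -176.3]
force: [-3.5, -0.8, 11.5]
grip_width: 0.0008
grasp_force: 5.8
time_s: 16.5
tool_pos: [0.6543, 0.1474, 0.2025]
tool_rot: [179.8, 0.5, -176.2]
force: [0.4, 0.2, -0.8]
grip_width: 0.0004
grasp_force: 0.0
time_s: 16.88
tool_pos: [0.6821, 0.1484, 0.1962]
tool_rot: [-180.0, -0.1, -176.3]
force: [-0.5, -0.1, 0.4]
grip_width: 0.0006
grasp_force: 0.0
[0.68210041 0.14861482 0.19700079]
-0.05 183 0.038735414034024494
-0.04 178 0.038683711985553676
-0.03 173 0.038664259398429546
-0.02 160 0.038695324575232976
-0.01 152 0.03882805010520376
-0.004 159 0.03866775866673471
blade 0.03526492806649072
```

View pics/fin.png

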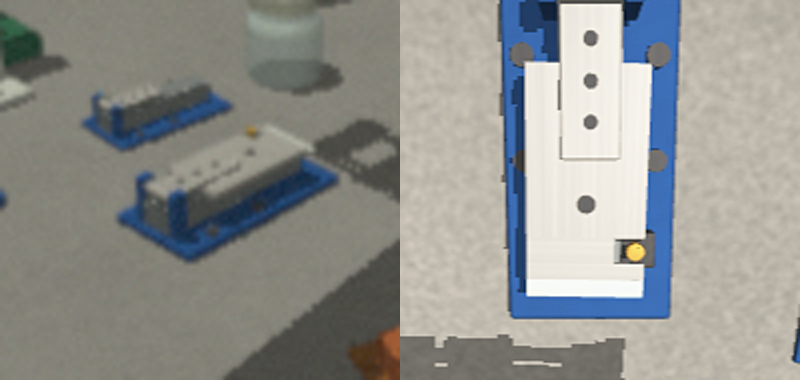

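The leaf is flat over the blade (38.7 mm along its length), the pin is in the notch at (635,252), and the blade is level.

```bash
python3 -c "
from cell import env
print(env.sign_off())"
```

```text
the job is handed in; nothing more can be done
None
```

The blade is lying flat on the bed of the blue holder with its notch over the brass pin, the clamp leaf is folded fully down over it, and the job was handed in after about 17 s of robot time.

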